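Photograph a finished candle on the overhead camera stand

ROBOT

A 6-joint arm with a two-finger parallel gripper is mounted at the origin on the work surface. World frame = base frame: x ahead of the robot, y to its left, z up, the work surface at z = 0. Lengths are in mm, angles in rad, forces in N, time in s.
With the tool pointing down it reaches from about 375 to 900 mm from the base axis. Payload 3.1 kg.
Tool frame: the origin (TCP) lies between the finger pads; the fingertips stand 8 mm ahead of it and the grasp point (between the pads) lies 11 mm behind it (arm.tip_reach is the distance from the TCP to the fingertips, in mm); z points along the fingers, y is the line along which they close (so a half turn about z gives the same grasp; the last joint's range is limited). The gripper opens to 85 mm and grips with 20 to 120 N. Pads are 22 mm wide; open, the fingers measure 114 mm over their backs; the gripper's body (76 mm by 85 mm) begins 54 mm behind the grasp point. The pads swing forward as they close: fully open they stand 13 mm farther back than shut.
Start: joints at [-1.351, 0.527, 1.433, -0, 1.181, -0.178], TCP at [242.716, -575.922, 239.31] pointing down, gripper open.
Joint ranges: [-3.08, 3.08], [-0.75, 2.2], [0.22, 2.44], [-1.43, 4.57], [0, 2.65], [-2.85, 2.85]. Speed limits (rad/s): [2.79, 2.79, 3.14, 3.14, 3.14, 3.14].

INTERFACE

Orientations are given as a rotation vector (axis times angle).
In Python, from workcell import monitor, imaging, arm gives the robot as it stands.
- The arm moves only by the shell command python3 -m inch 'ROWS' [FORCE]. ROWS is JSON, a list of rows, each an object with "grip": the opening, from 0 (shut) to 1 (fully open); "offset": the shift along the tool's x, y, z each as a share of 200 mm, from -1 to 1, a list of three; "dr": the turn, a rotation vector about the tool's x, y, z each as a share of 60 degrees, from -1 to 1, a list of three. A call has 1 to 20 rows; each row is the pose to reach, as a shift and turn from the pose commanded when the call began, along the tool's axes at that moment; what a row does not reach only later rows make up. A row lasts 1/12 s, in which the tool goes at most 41.7 mm and 7.16 degrees, less where a joint would pass 70% of its speed; a pose out of reach is approached as far as the arm can. A call with a number of a shift or a turn outside -1 to 1 is refused whole. A call with a gripper value outside its range is refused whole. The fingers move at their own pace and stop on an object; FORCE is the grip in N (left out, the last holds). Time passes only in rows, so rows that repeat a pose let the fingers close. It gives the time, the measured TCP pose, the force, the opening and the grip force at its end, in the units of the state.
- monitor.get_obs(): the state, without advancing time (a new reading comes with each control period).
- imaging.camera(name): name is "scene" or "side" or "wrist"; returns the picture (384x512x3 uint8, red, green, blue); there is no depth.
- imaging.get_calibration(name): a dict with "intrinsics" (3x3 intrinsics, pixels), "world_from_camera" (4x4, takes a point from camera to world coordinates). Camera axes: x right, y up, looking along -z (the intrinsics and any distortion apply to the point x, -y, -z); pixel columns grow to the right and rows downward; lengths in mm; the calibration is good to about 2 mm. The wrist camera is an equidistant fisheye: a pixel r from the principal point sees the ray r / f radians off the axis. A picture is of the moment at which its call begins: read the wrist's pose just before it. get_calibration takes no time and is no camera call; for the wrist camera it gives the pose at the moment of the call.
- arm.hand_in(): hands the job in; it is judged then, once.
The state is a dict: "time": time; "qpos": joint angles; "dq": joint speeds; "joint_efforts": joint torques, N m; "tool_pos": TCP position; "ee_rot": TCP orientation; "wrist_force": force on the tool from outside, world axes, zero at the start; "wrist_torque": the same for the moment, N m; "opening": finger opening in mm; "grasp_force": force on a finger pad.
Only numpy, scipy, OpenCV 4.12 (cv2) and the standard library are available. Lean on these libraries where they do the work, as an engineer would, in place of code of your own. Each camera call takes 0.05 s, during which the arm holds its last target. There are 200 camera calls.

TASK

Take the shop picture of the open pink candle: stand it upright in the middle of the printed mark on the camera stand, without dropping it, and let go. Then swing the camera arm in, smoothly, until its lens is centred straight above the candle and, with both at rest like that, press the red shutter button all the way down, let it come up again and leave the camera there. Leave the lidded tin, the matchbox, the amber jar and the pouring pitcher where they are.

Things in the scene. Friction and masses are not known exactly. Their poses are not given: they have to be found in the camera images.
- candle: the open candle: a round steel tin 50 mm across and 60 mm tall with a white paper band, filled with pink wax to 53 mm, a small flat wooden wick in the middle standing 3 mm above the rim; 0.11 to 0.22 kg, loose on the table. Origin: centre of its underside; z up along the tin. It and the lidded tin may stand in either order.
- stand: camera stand, fixed to the table: white board 260 mm (x) by 400 mm (y), 18 mm thick. Origin: centre of its underside; its -x side faces the robot's left side. In this frame: steel column 32 mm thick at (0, 180) mm, its black foot 90 mm across, 30 mm high; grey control block 75 mm wide (y) at (0, 85) mm, 70 mm high at the back, top sloping down at 35 degrees towards -x, shutter button on it
- mark (a point): centre of the printed mark (black ring 68 mm across with a cross) on the board's top, 18 mm above the table, at (0, -70) mm of the stand's frame; same axes as the stand
- hinge (a point): point on the arm's upright turning axis (the column's axis), 270 mm above the table; axes of the stand. The arm is an aluminium bar 56 mm wide, 25 mm high, reaching 285 mm from the axis, underside 245 mm above the table. At angle 0 it lies right above the shutter button, which can then be reached only with the tool tilted in from the robot's side
- camera_arm (a joint): angle of the camera arm in rad, -0.6 to 1.9. At 0 the arm points along the stand's -y, lens straight above the mark; it grows counter-clockwise from above, swinging towards +x, away from the robot, where it starts parked (0.9 to 1.25). No stop or catch at 0; hinge friction 0.3 N m (about 2 N at the grip): the arm stays where it is left
- grip (a point): the arm's hand grip: upright black rubber cylinder 24 mm across on top of the bar, 140 mm from the turning axis, from 270 to 322 mm above the table (collar 32 mm across on its lowest 5 mm). The point lies on its axis, 300 mm above the table; axes turn with the arm (x across the bar, -y along it away from the column)
- lens (a point): centre of the lens, 250 mm from the turning axis, 193 mm above the table, under a black camera 64 by 70 mm that hangs below the arm's end (camera body's bottom 205 mm, lens barrel's bottom 195 mm above the table); axes turn with the arm
- shutter_top (a point): centre of the flat top of the red shutter button, 28 mm across, standing 12 mm out of a black housing 44 mm across; its z axis points out of the sloping panel, along the button's travel (35 degrees from vertical, leaning towards the stand's -x). It moves down with the button
- shutter (a joint): stroke of the shutter button in m: 0 up, 0.008 fully down. Sprung: starts to move at 1.5 N, fully down takes 5 N, and comes up by itself
- lidded_tin: bystander: closed steel tin with a steel lid, 53 mm across, 60 mm tall, same paper band; loose on the table. Origin: centre of its underside
- matchbox: bystander: cardboard matchbox 36 by 56 by 16 mm lying loose on the stand's board beyond the mark. Origin: centre of its underside
- amber_jar: bystander: amber glass jar with black cap, 68 mm across, 85 mm tall, loose on the table behind the stand. Origin: centre of its underside
- pitcher: bystander: empty black pouring pitcher 100 mm across, 145 mm tall, handle to its +y, reaching 103 mm; loose on the table. Origin: centre of its underside
There are look-alikes about, which are no part of the job. Leave any blue or green look-alike of the candle alone.

How it is judged (in metres and radians):
On the way, in this order (a step that is already met when the one before it is completed fails the run):
1. the candle stands upright, released and at rest within 12 mm of the mark's centre (distance between candle and mark below 0.012 m and angle between candle's own z axis and vertical below 0.08 rad and contact force between the fingers and candle below 0.05 N and linear speed of candle below 0.01 m/s), for 0.2 s.
2. with the candle still so, the arm is at rest with its lens within 15 mm of straight above the candle's middle (all of step 1 and horizontal distance between lens and candle below 0.015 m and velocity of joint camera_arm between -0.02 and 0.02 rad/s), for 0.2 s.
3. with candle and camera still so, and at rest, the shutter button is pressed all the way (7.2 mm or more of its 8 mm) (value of joint shutter above 0.0072 m and distance between candle and mark below 0.012 m and angle between candle's own z axis and vertical below 0.08 rad and horizontal distance between lens and candle below 0.015 m and linear speed of candle below 0.01 m/s and velocity of joint camera_arm between -0.02 and 0.02 rad/s), for 0.05 s.
At the end, for the whole second after the job is handed in: candle upright (0.08 rad) and still on the board, within 12 mm of the mark's centre; lens within 15 mm of straight above the candle's middle, arm still; shutter button up again (under 1 mm); lidded tin, matchbox, jar and pitcher within 15 mm of their starts (value of joint shutter below 0.001 m and distance between candle and mark below 0.012 m and angle between candle's own z axis and vertical below 0.08 rad and horizontal distance between lens and candle below 0.015 m and linear speed of candle below 0.01 m/s and velocity of joint camera_arm between -0.02 and 0.02 rad/s and distance of each of lidded_tin, matchbox, amber_jar, pitcher from where it was at the start of the episode below 0.015 m); the robot touches nothing.
It fails at once if a bystander is shifted by more than 15 mm (distance of any of lidded_tin, matchbox, amber_jar, pitcher from where it was at the start of the episode above 0.015 m).
It fails at once if the candle is tipped past 1 rad (angle between candle's own z axis and vertical above 1 rad).
It fails at once if the candle is dropped (falls faster than 0.45 m/s out of the fingers, a drop of 10 mm) (linear speed of candle above 0.45 m/s and contact force between the fingers and candle below 0.05 N).
It fails at once if the camera arm is flung round faster than 2 rad/s (velocity of joint camera_arm above 2 rad/s or velocity of joint camera_arm below -2 rad/s).
It also fails if it takes over 61 s, if anything falls off the work surface, if the arm or the gripper's body presses on something with over 40 N, if the wrist force passes 120 N, or if a joint passes its speed limit or range.

## Working session

There is one attempt and no reset: what is moved stays moved. The work goes in short steps, Python scripts to look and compute and a shell command to move; the robot and the scene stay as the last step left them, time stands still between calls to the robot, and variables do not carry over. Pictures are saved under pics/ and viewed, at most 14 in all, crops included, and the job is handed in when it is done.

```bash
mkdir -p pics; ls
python3 - <<'E'
from workcell import monitor, imaging, arm
import cv2
for n in ("scene","side"):
    cv2.imwrite(f"pics/{n}0.png",cv2.resize(imaging.camera(n)[:,:,::-1],(800,600),interpolation=cv2.INTER_CUBIC))
    print(imaging.get_calibration(n))
s=monitor.get_obs();print(s);print(imaging.get_calibration("wrist"))
E
```

```text
pics
{'intrinsics': array([[488.15418196,   0.        , 250.28259485],
       [  0.        , 488.15418196, 193.06624706],
       [  0.        ,   0.        ,   1.        ]]), 'world_from_camera': array([[ 4.06192610e-01, -7.22043224e-01,  5.60054592e-01,
         1.28383376e+03],
       [ 9.13780131e-01,  3.18498143e-01, -2.52120618e-01,
        -4.82545883e+02],
       [ 3.66563623e-03,  6.14176290e-01,  7.89160344e-01,
         1.22160019e+03],
       [ 0.00000000e+00,  0.00000000e+00,  0.00000000e+00,
         1.00000000e+00]])}
{'intrinsics': array([[404.29878051,   0.        , 254.00517943],
       [  0.        , 404.29878051, 189.41171958],
       [  0.        ,   0.        ,   1.        ]]), 'world_from_camera': array([[-7.96529636e-01,  3.95447837e-01, -4.57341828e-01,
         7.10739514e+01],
       [-6.04204817e-01, -5.47970244e-01,  5.78502507e-01,
         4.95548081e+02],
       [-2.18421485e-02,  7.37122527e-01,  6.75406027e-01,
         9.23097654e+02],
       [ 0.00000000e+00,  0.00000000e+00,  0.00000000e+00,
         1.00000000e+00]])}
{'time': 0.1, 'qpos': array([
[... 515 characters left out ...]
rce': array([-0.69594638, -0.51718612,  1.02507895]), 'wrist_torque': array([-0.05640685,  0.0228724 , -0.00511855]), 'grasp_force': 0.0, 'opening': 85.64938053381816}
{'intrinsics': array([[297.31863964,   0.        , 251.84131765],
       [  0.        , 297.31863964, 184.58428487],
       [  0.        ,   0.        ,   1.        ]]), 'world_from_camera': array([[ 3.88996712e-01,  8.71363966e-01,  2.99009024e-01,
         3.19357783e+02],
       [-9.21237866e-01,  3.68476580e-01,  1.24682812e-01,
        -5.42366118e+02],
       [-1.53371266e-03, -3.23959639e-01,  9.46069659e-01,
         3.72736959e+02],
       [ 0.00000000e+00,  0.00000000e+00,  0.00000000e+00,
         1.00000000e+00]])}
```

View pics/scene0.png

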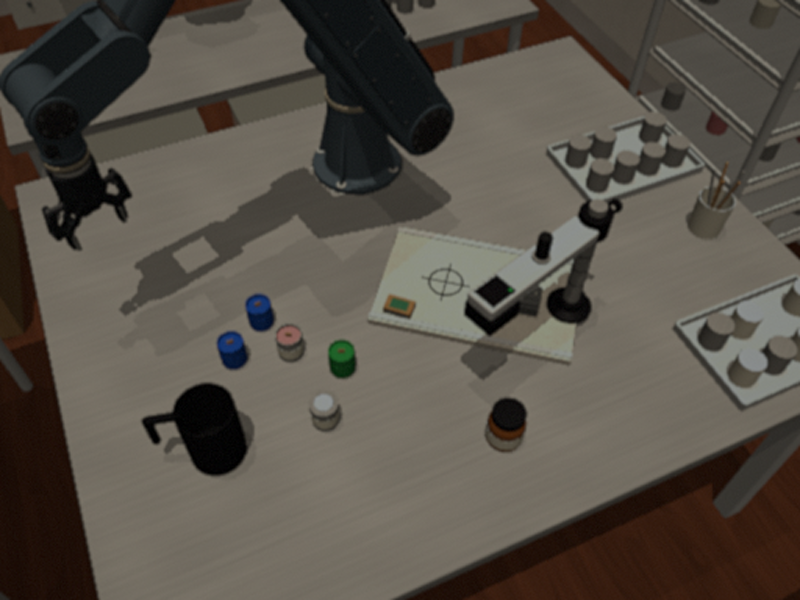

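View pics/side0.png

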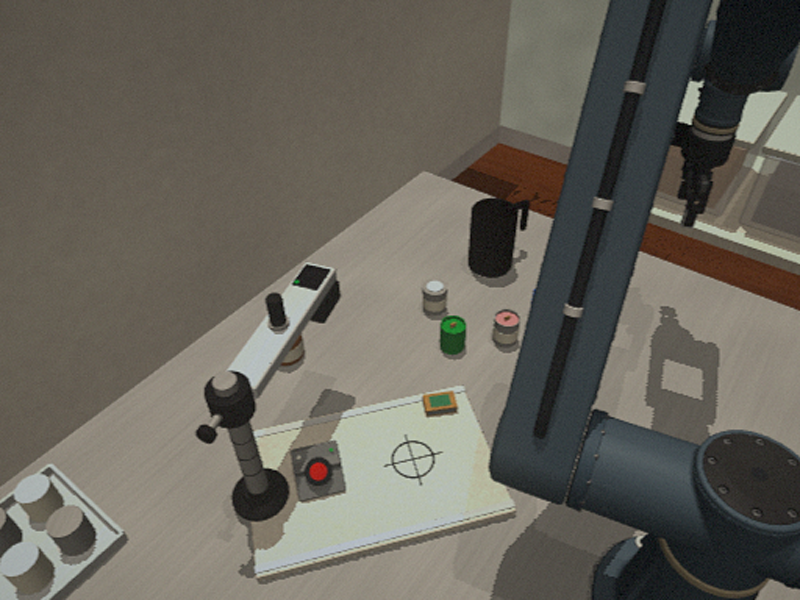

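```bash
cat > h.py <<'E'
from workcell import monitor, imaging, arm
import numpy as np, cv2
from scipy.spatial.transform import Rotation as R
def ray(cal,u,v):
    K=cal["intrinsics"];T=cal["world_from_camera"]
    d=np.array([(u-K[0,2])/K[0,0],-(v-K[1,2])/K[1,1],-1.]);return T[:3,3],T[:3,:3]@d
def rayw(cal,u,v):
    K=cal["intrinsics"];T=cal["world_from_camera"]
    a=np.array([u-K[0,2],v-K[1,2]])/K[0,0];r=np.hypot(*a);s=np.sin(r)/max(r,1e-9)
    return T[:3,3],T[:3,:3]@np.array([a[0]*s,-a[1]*s,-np.cos(r)])
def onz(o,d,z): return (o+d*(z-o[2])/d[2]).round(1)
def tri(*rs):
    A=0;b=0
    for o,d in rs:
        d=d/np.linalg.norm(d);P=np.eye(3)-np.outer(d,d);A=A+P;b=b+P@o
    return np.linalg.solve(A,b).round(1)
def go(target,rot=None):
    """commanded move as offset/dr shares from the measured pose"""
    s=monitor.get_obs();r0=R.from_rotvec(s["ee_rot"])
    print("off",(r0.inv().apply(np.array(target)-s["tool_pos"])/200).round(3))
    if rot is not None: print("dr",((r0.inv()*rot).as_rotvec(degrees=True)/60).round(3))
E
python3 - <<'E'
from h import *
k=512/800
S=imaging.get_calibration("scene");D=imaging.get_calibration("side")
for n,a,b,z in [("candle",(290,330),(507,317),60),("lid",(323,402),(434,287),60),("green",(342,350),(453,323),60),("blue1",(259,303),None,60),("blue2",(231,341),None,60),
 ("mark",(445,282),(413,460),18),("foot",(570,303),(260,494),25),("grip",(545,238),(274,297),322),("coltop",(597,204),(230,381),305),("box",(400,305),(440,401),34),("jar",(510,412),None,85),("pitcher",(207,400),(493,205),145),("button",None,(318,471),65),("cornA",(400,230),(513,510),18),("cornB",(370,322),None,18),("cornC",(571,357),None,18),("cornD",None,(257,575),18)]:
    o=[n]
    if a: o.append(onz(*ray(S,a[0]*k,a[1]*k),z)[:2])
    if b: o.append(onz(*ray(D,b[0]*k,b[1]*k),z)[:2])
    if a and b: o.append(tri(ray(S,a[0]*k,a[1]*k),ray(D,b[0]*k,b[1]*k)))
    print(*o)
im=imaging.camera("wrist");cv2.imwrite("pics/w0.png",cv2.resize(im[:,:,::-1],(800,600),interpolation=cv2.INTER_CUBIC))
E
```

```text
candle [ 444.5 -312.1] [ 445.5 -320.7] [ 445.  -314.3   64. ]
lid [ 614.7 -310.8] [ 610.2 -309.9] [ 612.3 -311.2   57.5]
green [ 526.  -239.7] [ 521.1 -245.6] [ 523.  -242.1   60. ]
blue1 [ 359.8 -345.4]
blue2 [ 424.1 -420.4]
mark [427.6  23.4] [419.9  24.3] [422.9  23.8  13.6]
foot [581.2 223.7] [575.  220.9] [578.3 222.5  22.8]
grip [626.9  82.6] [617.9  84.3] [622.8  83.3 318.2]
coltop [582.6 214.6] [565.1 218.1] [574.4 217.3 296.9]
box [455.7 -90.4] [446.1 -92.3] [449.9 -91.6  30. ]
jar [775.7 -31.1]
pitcher [ 584.1 -494.3] [ 605.2 -522.7] [ 593.6 -495.7  163.3]
button [508.7 151.9]
cornA [258.4  -0.8] [243.4   4.7] [247.1   1.6   7.7]
cornB [ 459.1 -156.3]
cornC [688.6 159.9]
cornD [488.1 311.4]
```

View pics/w0.png

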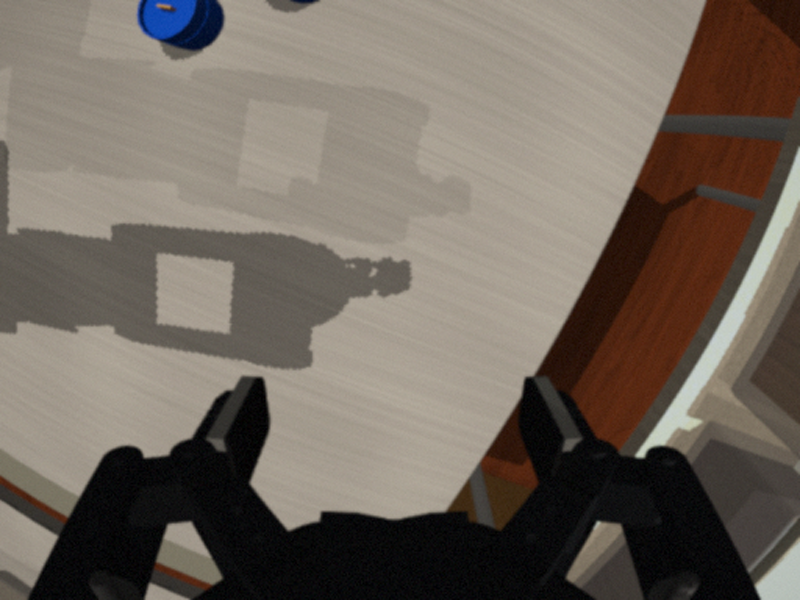

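```bash
cat >> h.py <<'E'
def down(deg):
    a=np.radians(deg);x=np.array([np.cos(a),np.sin(a),0]);z=np.array([0,0,-1.])
    return R.from_matrix(np.c_[x,np.cross(z,x),z])
E
python3 - <<'E'
from h import *
go((445,-315,170),down(40))
E
```

```text
off [ 1.438 -0.806  0.345]
dr [-0.002 -0.001 -0.286]
```

```bash
python3 -m inch '[{"grip":1,"offset":[0.15,-0.08,0.035],"dr":[0,0,0]},{"grip":1,"offset":[0.35,-0.2,0.08],"dr":[0,0,0]},{"grip":1,"offset":[0.55,-0.3,0.13],"dr":[0,0,0]},{"grip":1,"offset":[0.72,-0.4,0.17],"dr":[0,0,0]},{"grip":1,"offset":[0.72,-0.4,0.17],"dr":[0,0,0]}]' 40
python3 -m inch '[{"grip":1,"offset":[0.15,-0.08,0.035],"dr":[0,0,-0.1]},{"grip":1,"offset":[0.35,-0.2,0.08],"dr":[0,0,-0.2]},{"grip":1,"offset":[0.55,-0.3,0.13],"dr":[0,0,-0.286]},{"grip":1,"offset":[0.718,-0.406,0.175],"dr":[0,0,-0.286]},{"grip":1,"offset":[0.718,-0.406,0.175],"dr":[0,0,-0.286]},{"grip":1,"offset":[0.718,-0.406,0.175],"dr":[0,0,-0.286]}]'
python3 - <<'E'
from h import *
W=imaging.get_calibration("wrist")
cv2.imwrite("pics/w1.png",cv2.resize(imaging.camera("wrist")[:,:,::-1],(800,600),interpolation=cv2.INTER_CUBIC))
np.save("w1.npy",W["world_from_camera"])
E
```

```text
time: 0.57
tool_pos: [346.2, -439.3, 203.4]
ee_rot: [-3.07, -0.627, -0.0]
wrist_force: [-1.0, -0.4, -0.5]
opening: 85.3
grasp_force: 0.0
time: 1.07
tool_pos: [445.9, -312.7, 169.4]
ee_rot: [-2.947, -1.081, 0.002]
wrist_force: [-1.1, -0.4, -0.2]
opening: 85.2
grasp_force: 0.0
```

View pics/w1.png

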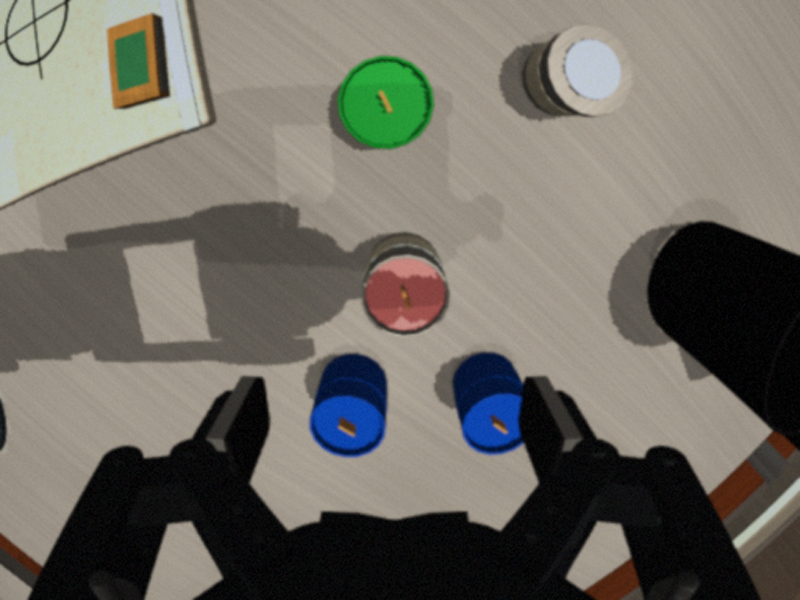

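Run:
```python
from h import *
k=.64;W=imaging.get_calibration("wrist");W["world_from_camera"]=np.load("w1.npy")
for n,p,z in [("candle",(405.5,291),60),("wick",(405,294),63),("green",(386,102),60),("lid",(593,70),60),("bl",(348,425),60),("br",(495,423),60),("mark",(37,28),18),("box",(132,62),34)]: print(n,onz(*rayw(W,p[0]*k,p[1]*k),z))
go((445,-315,28),down(40))
```

```text
candle [ 448.6 -317.9   60. ]
wick [ 447.9 -318.1   63. ]
green [ 519.9 -243.6   60. ]
lid [ 610.9 -313.2   60. ]
bl [ 356.2 -349.4   60. ]
br [ 417.8 -421.5   60. ]
mark [418.7  15.2  18. ]
box [446.9 -94.4  34. ]
off [-0.002 -0.001  0.71 ]
dr [-0.001  0.001  0.003]
```

```bash
python3 -m inch '[{"grip":1,"offset":[0,0.018,0.15],"dr":[0,0,0]},{"grip":1,"offset":[0,0.018,0.3],"dr":[0,0,0]},{"grip":1,"offset":[0,0.018,0.45],"dr":[0,0,0]},{"grip":1,"offset":[0,0.018,0.58],"dr":[0,0,0]},{"grip":1,"offset":[0,0.018,0.66],"dr":[0,0,0]},{"grip":1,"offset":[0,0.018,0.7],"dr":[0,0,0]},{"grip":1,"offset":[0,0.018,0.7],"dr":[0,0,0]},{"grip":1,"offset":[0,0.018,0.7],"dr":[0,0,0]},{"grip":0.4,"offset":[0,0.018,0.7],"dr":[0,0,0]},{"grip":0.2,"offset":[0,0.018,0.7],"dr":[0,0,0]},{"grip":0.2,"offset":[0,0.018,0.7],"dr":[0,0,0]},{"grip":0.2,"offset":[0,0.018,0.7],"dr":[0,0,0]},{"grip":0.2,"offset":[0,0.018,0.7],"dr":[0,0,0]},{"grip":0.2,"offset":[0,0.018,0.7],"dr":[0,0,0]},{"grip":0.2,"offset":[0,0.018,0.7],"dr":[0,0,0]},{"grip":0.2,"offset":[0,0.018,0.7],"dr":[0,0,0]}]' 40
```

```text
time: 2.45
tool_pos: [448.0, -319.0, 31.7]
ee_rot: [2.95, 1.074, 0.001]
wrist_force: [-2.0, 0.0, 6.6]
opening: 48.1
grasp_force: 42.5
```

```bash
python3 -m inch '[{"grip":0.2,"offset":[0,0,-0.03],"dr":[0,0,0]},{"grip":0.2,"offset":[0,0,-0.1],"dr":[0,0,0]},{"grip":0.2,"offset":[0,0,-0.2],"dr":[0,0,0]},{"grip":0.2,"offset":[0,0,-0.3],"dr":[0,0,0]},{"grip":0.2,"offset":[0,0,-0.4],"dr":[0,0,0]},{"grip":0.2,"offset":[0,0,-0.47],"dr":[0,0,0]},{"grip":0.2,"offset":[0,0,-0.5],"dr":[0,0,0]},{"grip":0.2,"offset":[0,0,-0.5],"dr":[0,0,0]}]'
python3 - <<'E'
from h import *
print(monitor.get_obs()["tool_pos"])
go((422,-120,131),down(40));
go((422,22,131),down(40));
E
```

```text
time: 3.12
tool_pos: [448.1, -318.9, 131.9]
ee_rot: [2.949, 1.074, 0.002]
wrist_force: [-0.6, -0.3, -1.0]
opening: 47.6
grasp_force: 41.8
[ 448.08327683 -318.85782702  131.87513364]
off [ 0.54  -0.845  0.002]
dr [ 0.003 -0.     0.   ]
off [ 0.996 -1.389  0.   ]
dr [ 0.003 -0.     0.   ]
```

```bash
python3 -m inch '[{"grip":0.2,"offset":[0.03,-0.04,0],"dr":[0,0,0]},{"grip":0.2,"offset":[0.09,-0.14,0],"dr":[0,0,0]},{"grip":0.2,"offset":[0.16,-0.25,0],"dr":[0,0,0]},{"grip":0.2,"offset":[0.24,-0.37,0],"dr":[0,0,0]},{"grip":0.2,"offset":[0.32,-0.5,0],"dr":[0,0,0]},{"grip":0.2,"offset":[0.4,-0.63,0],"dr":[0,0,0]},{"grip":0.2,"offset":[0.47,-0.74,0],"dr":[0,0,0]},{"grip":0.2,"offset":[0.52,-0.81,0],"dr":[0,0,0]},{"grip":0.2,"offset":[0.54,-0.845,0],"dr":[0,0,0]},{"grip":0.2,"offset":[0.54,-0.845,0],"dr":[0,0,0]},{"grip":0.2,"offset":[0.54,-0.845,0],"dr":[0,0,0]}]'
python3 - <<'E'
from h import *
W=imaging.get_calibration("wrist")
cv2.imwrite("pics/w2.png",cv2.resize(imaging.camera("wrist")[:,:,::-1],(800,600),interpolation=cv2.INTER_CUBIC))
np.save("w2.npy",W["world_from_camera"])
E
```

```text
time: 4.03
tool_pos: [421.6, -119.5, 129.9]
ee_rot: [-2.951, -1.076, 0.001]
wrist_force: [0.5, -0.1, -1.2]
opening: 48.2
grasp_force: 41.8
```

View pics/w2.png

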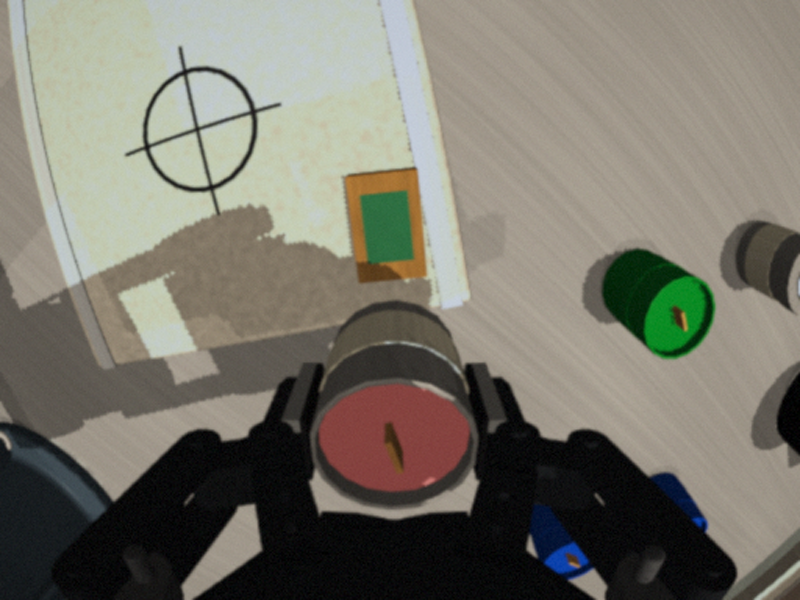

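Run:
```python
from h import *
k=.64;W=imaging.get_calibration("wrist");print(abs(W["world_from_camera"]-np.load("w2.npy")).max())
for n,p,z in [("candle",(395.5,444),158),("mark",(198.5,128),18),("u",(181,46),18),("d",(218,214),18),("l",(126,155),18),("r",(281,103),18),("cornr",(466,303),18),("cornl",(105,366),18)]: print(n,onz(*rayw(W,p[0]*k,p[1]*k),z))
print(monitor.get_obs()["tool_pos"])
```

```text
0.7891098981812377
candle [ 422.3 -119.9  158. ]
mark [423.7  21.9  18. ]
u [454.2  60.9  18. ]
d [391.7 -16.5  18. ]
l [383.8  52.8  18. ]
r [462.2  -8.4  18. ]
cornr [ 441.2 -157.7   18. ]
cornl [247.7  -2.8  18. ]
[ 422.13872635 -120.32818195  130.07368826]
```

```bash
python3 -m inch '[{"grip":0.2,"offset":[0.03,-0.04,0],"dr":[0,0,0]},{"grip":0.2,"offset":[0.1,-0.12,0],"dr":[0,0,0]},{"grip":0.2,"offset":[0.19,-0.22,0],"dr":[0,0,0]},{"grip":0.2,"offset":[0.28,-0.33,0],"dr":[0,0,0]},{"grip":0.2,"offset":[0.37,-0.43,0],"dr":[0,0,0]},{"grip":0.2,"offset":[0.43,-0.51,0],"dr":[0,0,0]},{"grip":0.2,"offset":[0.463,-0.541,0],"dr":[0,0,0]},{"grip":0.2,"offset":[0.463,-0.541,0.05],"dr":[0,0,0]},{"grip":0.2,"offset":[0.463,-0.541,0.12],"dr":[0,0,0]},{"grip":0.2,"offset":[0.463,-0.541,0.2],"dr":[0,0,0]},{"grip":0.2,"offset":[0.463,-0.541,0.28],"dr":[0,0,0]},{"grip":0.2,"offset":[0.463,-0.541,0.34],"dr":[0,0,0]},{"grip":0.2,"offset":[0.463,-0.541,0.37],"dr":[0,0,0]},{"grip":0.2,"offset":[0.463,-0.541,0.38],"dr":[0,0,0]},{"grip":0.2,"offset":[0.463,-0.541,0.38],"dr":[0,0,0]},{"grip":0.2,"offset":[0.463,-0.541,0.38],"dr":[0,0,0]}]'
python3 - <<'E'
from h import *
s=monitor.get_obs();print(s["tool_pos"],s["wrist_force"])
E
```

```text
time: 5.42
tool_pos: [423.4, 22.5, 54.6]
ee_rot: [2.952, 1.074, 0.001]
wrist_force: [-0.1, 0.3, -2.4]
opening: 47.9
grasp_force: 41.8
[423.40116619  22.47384518  54.62171009] [-0.11804054  0.27786367 -2.36751438]
```

```bash
python3 -m inch '[{"grip":0.2,"offset":[0,0,0.007],"dr":[0,0,0]},{"grip":0.2,"offset":[0,0,0.014],"dr":[0,0,0]},{"grip":0.2,"offset":[0,0,0.02],"dr":[0,0,0]},{"grip":0.2,"offset":[0,0,0.02],"dr":[0,0,0]},{"grip":0.2,"offset":[0,0,0.02],"dr":[0,0,0]}]'
```

```text
time: 5.83
tool_pos: [423.0, 22.9, 50.4]
ee_rot: [2.952, 1.075, 0.0]
wrist_force: [-0.5, 0.1, -2.4]
opening: 48.0
grasp_force: 41.8
```

```bash
python3 -m inch '[{"grip":0.2,"offset":[0,0,0.004],"dr":[0,0,0]},{"grip":0.2,"offset":[0,0,0.007],"dr":[0,0,0]},{"grip":0.2,"offset":[0,0,0.007],"dr":[0,0,0]}]'
```

```text
time: 6.08
tool_pos: [423.0, 22.9, 49.7]
ee_rot: [2.951, 1.075, 0.001]
wrist_force: [-0.4, -0.4, 8.2]
opening: 48.1
grasp_force: 42.8
```

```bash
python3 -m inch '[{"grip":0.65,"offset":[0,0,0],"dr":[0,0,0]},{"grip":0.8,"offset":[0,0,0],"dr":[0,0,0]},{"grip":1,"offset":[0,0,0],"dr":[0,0,0]},{"grip":1,"offset":[0,0,0],"dr":[0,0,0]},{"grip":1,"offset":[0,0,0],"dr":[0,0,0]},{"grip":1,"offset":[0,0,0],"dr":[0,0,0]},{"grip":1,"offset":[0,0,-0.05],"dr":[0,0,0]},{"grip":1,"offset":[0,0,-0.15],"dr":[0,0,0]},{"grip":1,"offset":[0,0,-0.3],"dr":[0,0,0]},{"grip":1,"offset":[0,0,-0.5],"dr":[0,0,0]},{"grip":1,"offset":[0,0,-0.7],"dr":[0,0,0]},{"grip":1,"offset":[0,0,-0.9],"dr":[0,0,0]},{"grip":1,"offset":[0,0,-1],"dr":[0,0,0]},{"grip":1,"offset":[0,0,-1],"dr":[0,0,0]},{"grip":1,"offset":[0,0,-1],"dr":[0,0,0]}]'
python3 - <<'E'
from h import *
W=imaging.get_calibration("wrist")
cv2.imwrite("pics/w3.png",cv2.resize(imaging.camera("wrist")[:,:,::-1],(800,600),interpolation=cv2.INTER_CUBIC))
np.save("w3.npy",W["world_from_camera"])
go((423,23,385),down(20))
E
```

```text
time: 7.33
tool_pos: [423.3, 22.8, 249.9]
ee_rot: [2.95, 1.074, 0.004]
wrist_force: [-0.4, -0.4, -0.0]
opening: 85.1
grasp_force: 0.0
off [ 0.003  0.002 -0.682]
dr [-0.     0.     0.333]
```

View pics/w3.png

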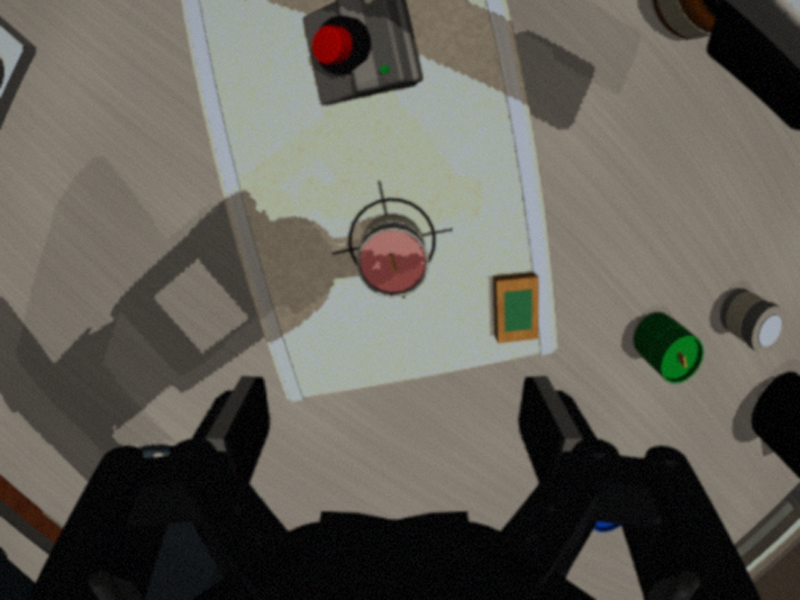

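Run:
```python
from h import *
k=.64;W=imaging.get_calibration("wrist");W["world_from_camera"]=np.load("w3.npy");D=imaging.get_calibration("side")
for n,p,z in [("candle",(393,259),78),("mark",(392,240),18)]: print(n,onz(*rayw(W,p[0]*k,p[1]*k),z))
b=rayw(W,333*k,44*k);c=ray(D,318*k,471*k)
print("button",tri(b,c)); [print(onz(*b,z),onz(*c,z)) for z in (55,65,75,85)]
```

```text
candle [423.2  23.4  78. ]
mark [422.5  23.7  18. ]
button [510.8 150.4  61.1]
[511.4 151.8  55. ] [513.8 147.9  55. ]
[510.6 149.6  65. ] [508.7 151.9  65. ]
[509.9 147.3  75. ] [503.6 155.9  75. ]
[509.1 145.1  85. ] [498.5 159.9  85. ]
```

```bash
python3 -m inch '[{"grip":1,"offset":[0,0,-0.1],"dr":[0,0,-0.1]},{"grip":1,"offset":[0,0,-0.25],"dr":[0,0,-0.2]},{"grip":1,"offset":[0,0,-0.4],"dr":[0,0,-0.3]},{"grip":1,"offset":[0,0,-0.55],"dr":[0,0,-0.4]},{"grip":1,"offset":[0,0,-0.65],"dr":[0,0,-0.5]},{"grip":1,"offset":[0,0,-0.68],"dr":[0,0,-0.6]},{"grip":1,"offset":[0,0,-0.68],"dr":[0,0,-0.6]},{"grip":1,"offset":[0,0,-0.68],"dr":[0,0,-0.6]}]'
python3 - <<'E'
from h import *
go((600,80,385),down(108.2))
E
```

```text
time: 8.05
tool_pos: [422.2, 23.0, 383.0]
ee_rot: [-2.476, -1.929, 0.004]
wrist_force: [0.7, 0.4, 0.1]
opening: 85.5
grasp_force: 0.0
off [ 0.494  0.792 -0.013]
dr [-0.004 -0.001 -0.539]
```

```bash
python3 -m inch '[{"grip":1,"offset":[0.03,0.05,0],"dr":[0,0,-0.05]},{"grip":1,"offset":[0.1,0.16,0],"dr":[0,0,-0.15]},{"grip":1,"offset":[0.19,0.3,0],"dr":[0,0,-0.25]},{"grip":1,"offset":[0.28,0.44,0],"dr":[0,0,-0.35]},{"grip":1,"offset":[0.36,0.58,0],"dr":[0,0,-0.45]},{"grip":1,"offset":[0.44,0.7,-0.01],"dr":[0,0,-0.54]},{"grip":1,"offset":[0.48,0.77,-0.01],"dr":[0,0,-0.54]},{"grip":1,"offset":[0.494,0.792,-0.013],"dr":[0,0,-0.54]},{"grip":1,"offset":[0.494,0.792,-0.013],"dr":[0,0,-0.54]},{"grip":1,"offset":[0.494,0.792,-0.013],"dr":[0,0,-0.54]}]'
python3 - <<'E'
from h import *
W=imaging.get_calibration("wrist")
cv2.imwrite("pics/w4.png",cv2.resize(imaging.camera("wrist")[:,:,::-1],(800,600),interpolation=cv2.INTER_CUBIC))
np.save("w4.npy",W["world_from_camera"]);print(W["world_from_camera"][:3,3])
print(monitor.get_obs()["tool_pos"])
E
```

```text
time: 8.88
tool_pos: [599.2, 80.3, 385.5]
ee_rot: [-1.837, -2.544, 0.004]
wrist_force: [-0.6, -0.4, 0.8]
opening: 85.6
grasp_force: 0.0
[572.92597314 160.49009526 519.91224444]
[599.00455574  80.15586716 386.24180532]
```

View pics/w4.png

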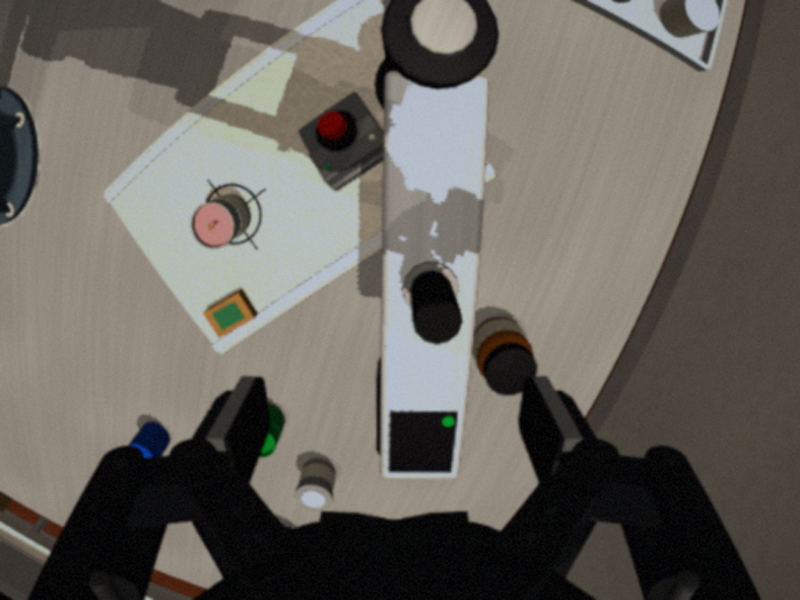

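Run:
```python
from h import *
k=.64;W=imaging.get_calibration("wrist")
for n,p,z in [("grip",(437.5,318),322),("base",(431,280),275),("endL",(385,476),270),("endR",(457,474),270),("rootL",(388,85),270),("rootR",(487,80),270),("coltop",(442,22),310),("button",(332,127),61)]: print(n,onz(*rayw(W,p[0]*k,p[1]*k),z))
```

```text
grip [617.5  88.3 322. ]
base [616.8  91.6 275. ]
endL [637.6 -56.3 270. ]
endR [685.8 -39.3 270. ]
rootL [560.7 185.  270. ]
rootR [609.3 205.6 270. ]
coltop [575.9 217.  310. ]
button [511.7 149.5  61. ]
```

Run:
```python
from h import *
go((618,88,386),down(107.3)); go((618,88,290))
```

```text
off [0.007 0.102 0.001]
dr [-0.003 -0.001  0.017]
off [0.007 0.104 0.481]
```

Close with a modest 25 N.

```bash
python3 -m inch '[{"grip":1,"offset":[0.007,0.05,0],"dr":[0,0,0.017]},{"grip":1,"offset":[0.007,0.103,0],"dr":[0,0,0.017]},{"grip":1,"offset":[0.007,0.103,0.02],"dr":[0,0,0.017]},{"grip":1,"offset":[0.007,0.103,0.12],"dr":[0,0,0.017]},{"grip":1,"offset":[0.007,0.103,0.24],"dr":[0,0,0.017]},{"grip":1,"offset":[0.007,0.103,0.36],"dr":[0,0,0.017]},{"grip":1,"offset":[0.007,0.103,0.45],"dr":[0,0,0.017]},{"grip":1,"offset":[0.007,0.103,0.48],"dr":[0,0,0.017]},{"grip":1,"offset":[0.007,0.103,0.48],"dr":[0,0,0.017]},{"grip":0.5,"offset":[0.007,0.103,0.48],"dr":[0,0,0.017]},{"grip":0.4,"offset":[0.007,0.103,0.48],"dr":[0,0,0.017]},{"grip":0.3,"offset":[0.007,0.103,0.48],"dr":[0,0,0.017]},{"grip":0.2,"offset":[0.007,0.103,0.48],"dr":[0,0,0.017]},{"grip":0.1,"offset":[0.007,0.103,0.48],"dr":[0,0,0.017]},{"grip":0.1,"offset":[0.007,0.103,0.48],"dr":[0,0,0.017]},{"grip":0.1,"offset":[0.007,0.103,0.48],"dr":[0,0,0.017]},{"grip":0.1,"offset":[0.007,0.103,0.48],"dr":[0,0,0.017]},{"grip":0.1,"offset":[0.007,0.103,0.48],"dr":[0,0,0.017]}]' 25
python3 - <<'E'
from h import *
s=monitor.get_obs();print(s["tool_pos"],s["opening"],s["wrist_force"])
c=np.array([577.5,220.3]);a0=np.degrees(np.arctan2(*(s["tool_pos"][:2]-c)[::-1]));print(a0,np.hypot(*(s["tool_pos"][:2]-c)))
r0=R.from_rotvec(s["ee_rot"]);a1=-128.1
for f in [.01,.04,.09,.15,.22,.29,.36,.43,.5,.57,.64,.71,.78,.85,.91,.96,.99,1]:
    a=np.radians(a0+f*(a1-a0));p=c+139.5*np.array([np.cos(a),np.sin(a)])
    o=r0.inv().apply(np.r_[p-s["tool_pos"][:2],0])/200
    print(f,o.round(3),round(-f*(a1-a0)/60,3))
E
```

```text
time: 10.43
tool_pos: [619.6, 88.1, 292.5]
ee_rot: [1.859, 2.531, 0.0]
wrist_force: [-2.9, -0.1, 5.2]
opening: 23.2
grasp_force: 25.3
[619.59451583  88.1174354  292.53838595] 23.163089494506053 [-2.88282824 -0.06445099  5.23506935]
-72.335538838273 138.72338897269088
0.01 [-0.004 -0.007 -0.   ] 0.009
0.04 [-0.003 -0.027 -0.   ] 0.037
0.09 [-0.001 -0.061 -0.   ] 0.084
0.15 [ 0.003 -0.101 -0.   ] 0.139
0.22 [ 0.011 -0.148 -0.   ] 0.204
0.29 [ 0.023 -0.194 -0.   ] 0.27
0.36 [ 0.037 -0.24  -0.   ] 0.335
0.43 [ 0.055 -0.284 -0.   ] 0.4
0.5 [ 0.076 -0.327 -0.   ] 0.465
0.57 [ 0.099 -0.368 -0.   ] 0.53
0.64 [ 0.125 -0.407 -0.   ] 0.595
0.71 [ 0.154 -0.445 -0.   ] 0.66
0.78 [ 0.185 -0.481 -0.   ] 0.725
0.85 [ 0.219 -0.514 -0.   ] 0.79
0.91 [ 0.25  -0.541 -0.   ] 0.846
0.96 [ 0.277 -0.562 -0.   ] 0.892
0.99 [ 0.293 -0.574 -0.   ] 0.92
1 [ 0.299 -0.578 -0.   ] 0.929
```

```bash
python3 -m inch '[{"grip":0.1,"offset":[-0.003,-0.007,0],"dr":[0,0,0.009]},{"grip":0.1,"offset":[-0.003,-0.027,0],"dr":[0,0,0.037]},{"grip":0.1,"offset":[-0.001,-0.061,0],"dr":[0,0,0.084]},{"grip":0.1,"offset":[0.003,-0.101,0],"dr":[0,0,0.139]},{"grip":0.1,"offset":[0.011,-0.148,0],"dr":[0,0,0.204]},{"grip":0.1,"offset":[0.023,-0.194,0],"dr":[0,0,0.27]},{"grip":0.1,"offset":[0.037,-0.24,0],"dr":[0,0,0.335]},{"grip":0.1,"offset":[0.055,-0.284,0],"dr":[0,0,0.4]},{"grip":0.1,"offset":[0.076,-0.327,0],"dr":[0,0,0.465]},{"grip":0.1,"offset":[0.099,-0.368,0],"dr":[0,0,0.53]},{"grip":0.1,"offset":[0.125,-0.407,0],"dr":[0,0,0.595]},{"grip":0.1,"offset":[0.154,-0.445,0],"dr":[0,0,0.66]},{"grip":0.1,"offset":[0.185,-0.481,0],"dr":[0,0,0.725]},{"grip":0.1,"offset":[0.219,-0.514,0],"dr":[0,0,0.79]},{"grip":0.1,"offset":[0.25,-0.541,0],"dr":[0,0,0.846]},{"grip":0.1,"offset":[0.277,-0.562,0],"dr":[0,0,0.892]},{"grip":0.1,"offset":[0.293,-0.574,0],"dr":[0,0,0.92]},{"grip":0.1,"offset":[0.299,-0.578,0],"dr":[0,0,0.929]},{"grip":0.1,"offset":[0.299,-0.578,0],"dr":[0,0,0.929]},{"grip":0.1,"offset":[0.299,-0.578,0],"dr":[0,0,0.929]}]'
python3 - <<'E'
from h import *
s=monitor.get_obs();print(s["tool_pos"],s["wrist_force"],s["qpos"])
E
```

```text
time: 12.1
tool_pos: [492.1, 110.8, 292.5]
ee_rot: [2.827, 1.368, 0.003]
wrist_force: [-1.3, -1.0, 7.1]
opening: 23.3
grasp_force: 25.6
[492.09120492 110.76295666 292.49958693] [-1.29996505 -1.04081506  7.08587736] [-5.06634198e-04  2.98465881e-01  1.66406578e+00  4.59632043e-05
  1.17675486e+00  6.69169801e-01]
```

```bash
python3 -m inch '[{"grip":0.35,"offset":[0,0,0],"dr":[0,0,0]},{"grip":0.5,"offset":[0,0,0],"dr":[0,0,0]},{"grip":0.7,"offset":[0,0,0],"dr":[0,0,0]},{"grip":0.7,"offset":[0,0,0],"dr":[0,0,0]},{"grip":0.7,"offset":[0,0,-0.03],"dr":[0,0,0]},{"grip":0.7,"offset":[0,0,-0.1],"dr":[0,0,0]},{"grip":0.7,"offset":[0,0,-0.25],"dr":[0,0,0]},{"grip":0.7,"offset":[0,0,-0.4],"dr":[0,0,0]},{"grip":0.7,"offset":[0,0,-0.5],"dr":[0,0,0]},{"grip":0.7,"offset":[0,0,-0.5],"dr":[0,0,0]},{"grip":0.7,"offset":[0,0,-0.5],"dr":[0,0,0]}]'
python3 - <<'E'
from h import *
W=imaging.get_calibration("wrist");print(W["world_from_camera"].round(3).tolist())
a=imaging.camera("wrist")[:,:,::-1];b=imaging.camera("side")[:,:,::-1]
cv2.imwrite("pics/c5.png",np.hstack([cv2.resize(a[:300,60:360],(400,400),interpolation=cv2.INTER_CUBIC),cv2.resize(b[150:370,110:330],(400,400),interpolation=cv2.INTER_CUBIC)]))
E
```

```text
time: 13.02
tool_pos: [491.9, 110.8, 392.9]
ee_rot: [2.827, 1.368, 0.005]
wrist_force: [0.3, -0.1, -0.3]
opening: 59.8
grasp_force: 0.0
[[0.785, 0.588, 0.198, 542.948], [-0.62, 0.742, 0.255, 177.187], [0.003, -0.323, 0.947, 527.296], [0.0, 0.0, 0.0, 1.0]]
```

View pics/c5.png

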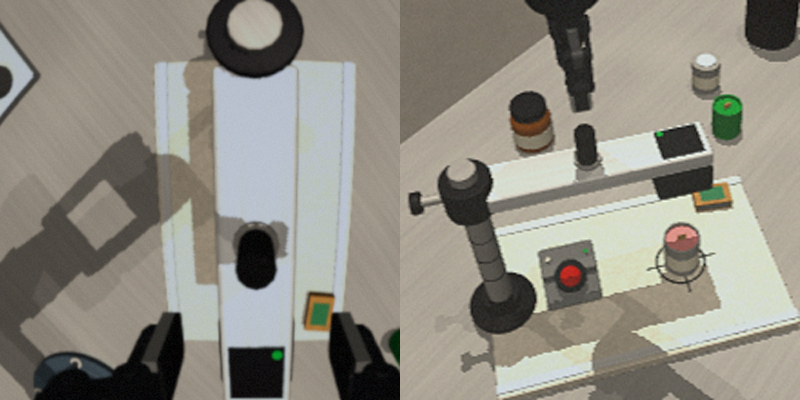

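Run:
```python
from h import *
W=imaging.get_calibration("wrist");D=imaging.get_calibration("side")
f=lambda x,y,z:onz(*rayw(W,60+x*.75,y*.75),z)
g=f(257,273,322);m1=(f(215,110,270)+f(297,110,270))/2;m2=(f(221,340,270)+f(292.5,340,270))/2;m3=f(257,372,270)
print(g,m1,m2,m3)
d=(m2-m1)[:2];d/=np.linalg.norm(d);c=np.array([577.5,220.3])
print(np.degrees(np.arctan2(d[1],d[0])), m2[:2]+d*((c+0-m2[:2])@d+250)*1.0)
s=lambda x,y,z:onz(*ray(D,110+x*.55,150+y*.55),z)
print("candle",s(682,237,78)if 0 else s(682-400,237,78),"button",s(571-400,277,61))
print("tray cam screen mid", s(680-400,141,270))
n=np.array([-.573*.786,.573*.618,.819]);xx=np.array([.786,-.618,0])
P=np.array([510.7,150.5,61.5])
# tool z=-n ; options for x axis
z=-n/np.linalg.norm(n)
ys=np.array([.618,.786,0])
for nm,x in (("x+ys",ys),("x-lean",np.cross(ys,z)),("x-ys",-ys),("x+lean",-np.cross(ys,z))):
    x=x-(x@z)*z;x/=np.linalg.norm(x);r=R.from_matrix(np.c_[x,np.cross(z,x),z]);print(nm,x.round(2));go(P+n*58,r)
```

```text
[489.7 109.7 322. ] [544.3  179.75 270.  ] [441.75  48.9  270.  ] [423.1  25.  270. ]
-128.08657353943866 [422.40740564  24.21956634]
candle [419.   21.9  78. ] button [508.  151.4  61. ]
tray cam screen mid [421.8  20.9 270. ]
x+ys [ 0.62  0.79 -0.  ]
off [ 0.22  -0.208  1.408]
dr [-0.585  0.002 -0.002]
x-lean [-0.64  0.51 -0.57]
off [ 0.22  -0.208  1.408]
dr [-0.46  -0.456 -1.451]
x-ys [-0.62 -0.79  0.  ]
off [ 0.22  -0.208  1.408]
dr [0.003 0.903 2.858]
x+lean [ 0.64 -0.51  0.57]
off [ 0.22  -0.208  1.408]
dr [-0.456  0.459  1.446]
```

```bash
python3 -m inch '[{"grip":0.5,"offset":[0,-0.05,-0.02],"dr":[0,0,0]},{"grip":0.3,"offset":[0,-0.15,-0.02],"dr":[0,0,0]},{"grip":0,"offset":[0,-0.3,-0.02],"dr":[0,0,0]},{"grip":0,"offset":[0,-0.45,-0.02],"dr":[-0.1,0,0]},{"grip":0,"offset":[0,-0.6,-0.02],"dr":[-0.2,0,0]},{"grip":0,"offset":[0,-0.7,0],"dr":[-0.3,0,0]},{"grip":0,"offset":[0,-0.7,0],"dr":[-0.4,0,0]},{"grip":0,"offset":[0,-0.7,0],"dr":[-0.5,0,0]},{"grip":0,"offset":[0,-0.7,0],"dr":[-0.585,0,0]},{"grip":0,"offset":[0,-0.7,0],"dr":[-0.585,0,0]},{"grip":0,"offset":[0,-0.7,0],"dr":[-0.585,0,0]},{"grip":0,"offset":[0,-0.7,0],"dr":[-0.585,0,0]}]'
cat >> h.py <<'E'
xs=np.array([.786,-.618,0]);ys=np.array([.618,.786,0]);c35,s35=np.cos(.6109),np.sin(.6109)
n=c35*np.array([0,0,1])-s35*xs
P=np.array([510.7,150.5,61.5])
rp=R.from_matrix(np.c_[ys,np.cross(-n,ys),-n])
E
python3 - <<'E'
from h import *
s=monitor.get_obs();print(s["qpos"],s["opening"]);go(P+n*160,rp);go(P+n*30,rp)
E
```

```text
time: 14.12
tool_pos: [381.7, 197.7, 391.4]
ee_rot: [2.313, 1.119, 0.352]
wrist_force: [0.3, 1.1, -0.1]
opening: -0.3
grasp_force: 0.0
[ 0.58627288  0.06999724  1.82483387 -0.6482053   1.1273607   1.50612788] -0.3003765690091958
off [ 0.214 -0.411  0.925]
dr [-0.     0.002 -0.002]
off [ 0.215 -0.411  1.575]
dr [-0.     0.002 -0.002]
```

```bash
python3 -m inch '[{"grip":0,"offset":[0.02,-0.05,0],"dr":[0,0,0]},{"grip":0,"offset":[0.08,-0.17,0],"dr":[0,0,0]},{"grip":0,"offset":[0.15,-0.3,0.05],"dr":[0,0,0]},{"grip":0,"offset":[0.2,-0.39,0.15],"dr":[0,0,0]},{"grip":0,"offset":[0.214,-0.411,0.3],"dr":[0,0,0]},{"grip":0,"offset":[0.214,-0.411,0.45],"dr":[0,0,0]},{"grip":0,"offset":[0.214,-0.411,0.6],"dr":[0,0,0]},{"grip":0,"offset":[0.214,-0.411,0.75],"dr":[0,0,0]},{"grip":0,"offset":[0.214,-0.411,0.87],"dr":[0,0,0]},{"grip":0,"offset":[0.214,-0.411,0.925],"dr":[0,0,0]},{"grip":0,"offset":[0.214,-0.411,0.925],"dr":[0,0,0]},{"grip":0,"offset":[0.214,-0.411,0.925],"dr":[0,0,0]}]'
python3 - <<'E'
from h import *
s=monitor.get_obs();print(s["qpos"],s["wrist_force"]);go(P+n*40,rp)
b=imaging.camera("side")[:,:,::-1]
cv2.imwrite("pics/s6.png",cv2.resize(b[130:370,90:370],(700,600),interpolation=cv2.INTER_CUBIC))
W=imaging.get_calibration("wrist");np.save("w6.npy",W["world_from_camera"])
cv2.imwrite("pics/w6.png",cv2.resize(imaging.camera("wrist")[:,:,::-1],(800,600),interpolation=cv2.INTER_CUBIC))
E
```

```text
time: 15.12
tool_pos: [440.1, 205.9, 192.7]
ee_rot: [2.313, 1.114, 0.352]
wrist_force: [-0.7, -0.8, -0.2]
opening: 0.0
grasp_force: 0.0
[ 0.52754555  0.45594799  1.98582303 -0.96865858  0.70772633  1.96345539] [-0.70088366 -0.78832729 -0.24273653]
off [ 0.003 -0.01   0.595]
dr [ 0.001  0.004 -0.005]
```

View pics/w6.png

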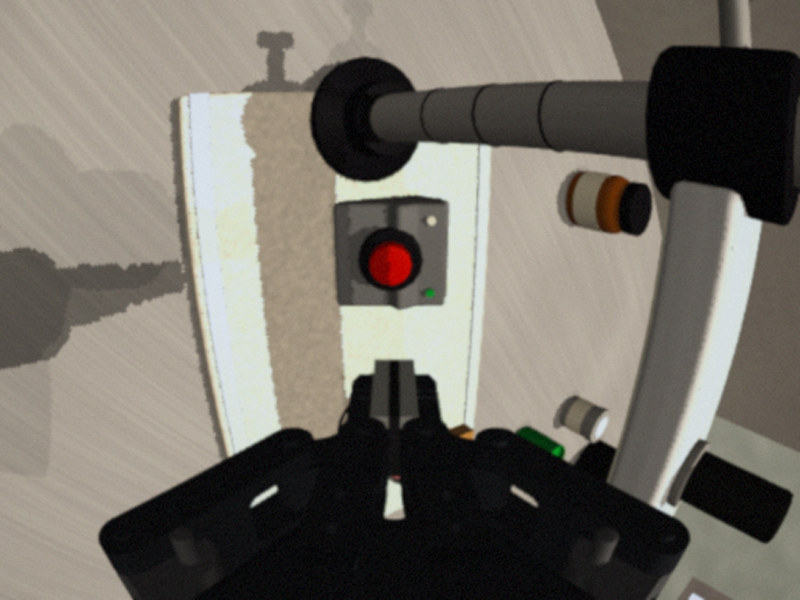

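View pics/s6.png

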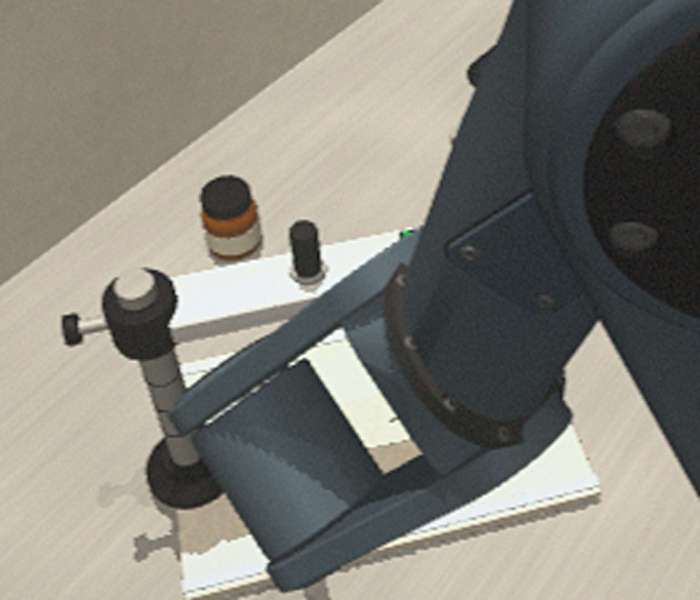

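Run:
```python
from h import *
W=imaging.get_calibration("wrist");W["world_from_camera"]=np.load("w6.npy")
o,d=rayw(W,390*.64,264*.64)
o3,d3=rayw({**W,"world_from_camera":np.load("w3.npy")},333*.64,44*.64)
D=imaging.get_calibration("side")
print(tri((o,d),(o3,d3)),tri((o,d),(o3,d3),ray(D,318*.64,471*.64)))
q=o+d*((P-o)@n)/(d@n);print(q,rp.inv().apply(q-P))
s=monitor.get_obs();r=R.from_rotvec(s["ee_rot"]);print((r.inv()*rp).as_rotvec(degrees=True))
B=np.array([510.9,150.4,62]);print("tcp->button in tool mm",r.inv().apply(B-s["tool_pos"]))
```

```text
[510.6 150.5  60.3] [510.7 150.4  60.7]
[510.07321283 150.90568036  60.97945159] [-6.84992954e-02 -9.07588673e-01  1.05948059e-14]
[ 0.12927051  0.0598421  -0.27008518]
tcp->button in tool mm [ -0.25811974  -1.49888913 160.05189126]
```

```bash
python3 -m inch '[{"grip":0,"offset":[0,-0.009,0.05],"dr":[0,0,0]},{"grip":0,"offset":[0,-0.009,0.15],"dr":[0,0,0]},{"grip":0,"offset":[0,-0.009,0.28],"dr":[0,0,0]},{"grip":0,"offset":[0,-0.009,0.42],"dr":[0,0,0]},{"grip":0,"offset":[0,-0.009,0.54],"dr":[0,0,0]},{"grip":0,"offset":[0,-0.009,0.64],"dr":[0,0,0]},{"grip":0,"offset":[0,-0.009,0.7],"dr":[0,0,0]},{"grip":0,"offset":[0,-0.009,0.72],"dr":[0,0,0]},{"grip":0,"offset":[0,-0.009,0.72],"dr":[0,0,0]},{"grip":0,"offset":[0,-0.009,0.72],"dr":[0,0,0]}]'
python3 - <<'E'
from h import *
s=monitor.get_obs();r=R.from_rotvec(s["ee_rot"]);print("tcp->button",r.inv().apply(np.array([510.7,150.5,60.7])-s["tool_pos"]),s["wrist_force"]@n)
E
```

```text
time: 16.05
tool_pos: [504.2, 158.8, 77.1]
ee_rot: [2.312, 1.118, 0.352]
wrist_force: [0.4, -0.1, -0.3]
opening: 0.1
grasp_force: 0.0
tcp->button [-2.48928118 -0.99902734 19.28945533] -0.4349201863019725
```

```bash
python3 -m inch '[{"grip":0,"offset":[-0.01,0,0.02],"dr":[0,0,0]},{"grip":0,"offset":[-0.01,0,0.04],"dr":[0,0,0]},{"grip":0,"offset":[-0.01,0,0.055],"dr":[0,0,0]},{"grip":0,"offset":[-0.01,0,0.065],"dr":[0,0,0]},{"grip":0,"offset":[-0.01,0,0.075],"dr":[0,0,0]},{"grip":0,"offset":[-0.01,0,0.075],"dr":[0,0,0]},{"grip":0,"offset":[-0.01,0,0.075],"dr":[0,0,0]}]'
python3 - <<'E'
from h import *
s=monitor.get_obs();r=R.from_rotvec(s["ee_rot"]);print("tcp->button",r.inv().apply(np.array([510.7,150.5,60.7])-s["tool_pos"]),s["wrist_force"]@n)
E
```

```text
time: 16.63
tool_pos: [510.1, 154.2, 67.7]
ee_rot: [2.317, 1.116, 0.335]
wrist_force: [-6.1, 0.0, 7.7]
opening: -0.1
grasp_force: 4.4
tcp->button [-2.42969019 -1.70710694  7.39147308] 9.096630443947618
```

Run:
```python
from h import *
print(arm.tip_reach)
s=monitor.get_obs();print(s["wrist_force"],s["wrist_torque"],R.from_rotvec(s["ee_rot"]).inv().apply(s["wrist_force"]))
a=imaging.camera("wrist")[:,:,::-1]
cv2.imwrite("pics/w7.png",cv2.resize(a[80:320,100:420],(800,600),interpolation=cv2.INTER_CUBIC))
```

```text
8.0
[-6.13568163  0.01748672  7.72053528] [-0.16117915  0.56160669 -0.35487585] [-3.90375823  0.42297521 -9.04628784]
```

View pics/w7.png

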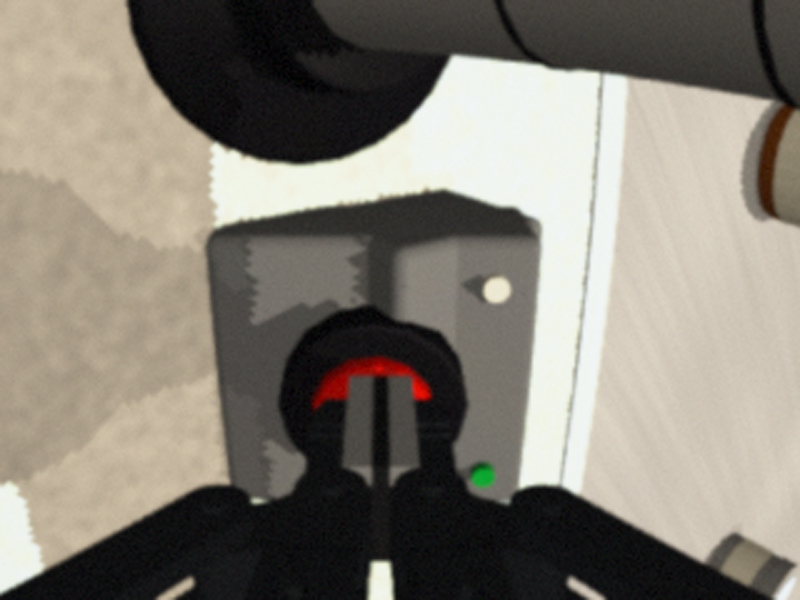

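```bash
python3 -m inch '[{"grip":0,"offset":[-0.005,0,0.01],"dr":[0,0,0]},{"grip":0,"offset":[-0.01,0,0.015],"dr":[0,0,0]},{"grip":0,"offset":[-0.01,0,0.02],"dr":[0,0,0]},{"grip":0,"offset":[-0.01,0,0.02],"dr":[0,0,0]}]'
python3 - <<'E'
from h import *
s=monitor.get_obs();r=R.from_rotvec(s["ee_rot"]);print("tcp->button",r.inv().apply(np.array([510.7,150.5,60.7])-s["tool_pos"]),r.inv().apply(s["wrist_force"]),s["qpos"],s["joint_efforts"])
E
```

```text
time: 17.02
tool_pos: [510.3, 154.0, 67.5]
ee_rot: [2.317, 1.119, 0.335]
wrist_force: [-16.0, 8.4, 23.1]
opening: 0.1
grasp_force: 14.5
tcp->button [-2.40920158 -1.78626675  6.99871725] [ -3.69985462  -1.5271171  -29.10424578] [ 0.34971289  0.73702136  1.98849335 -1.42907086  0.51659718  2.34042908] [-6.86086848e+00 -2.94062698e+01 -8.63922179e+00 -1.21239726e+00
  1.00238487e+00 -1.58873160e-02]
```

```bash
for i in 1 2 3 4 5; do python3 -m inch '[{"grip":0,"offset":[0,0,-0.006],"dr":[0,0,0]},{"grip":0,"offset":[0,0,-0.012],"dr":[0,0,0]},{"grip":0,"offset":[0,0,-0.012],"dr":[0,0,0]}]' >/dev/null
python3 - <<'E'
from h import *
s=monitor.get_obs();r=R.from_rotvec(s["ee_rot"]);print(r.inv().apply(np.array([510.7,150.5,60.7])-s["tool_pos"]).round(2),r.inv().apply(s["wrist_force"]).round(1),s["qpos"][3].round(4),s["grasp_force"])
E
done
```

```text
[-2.43 -1.8   7.35] [ -2.7  -1.9 -11.2] -1.4202 5.719302899669856
[-2.56 -1.92  9.15] [-3.6 -2.3 -3.2] -1.4119 2.05666778201703
[-3.46 -2.74 11.27] [-2.7 -1.5 -4.2] -1.4038 1.5798561373958364
[-3.77 -3.08 13.64] [-2.3 -1.6 -2.2] -1.3953 1.0756454954389483
[-4.06 -3.49 15.98] [ 0.8  0.5 -0.4] -1.387 0.0
```

```bash
python3 -m inch '[{"grip":0,"offset":[0,0,-0.05],"dr":[0,0,0]},{"grip":0,"offset":[0,0,-0.15],"dr":[0,0,0]},{"grip":0,"offset":[0,0,-0.3],"dr":[0,0,0]},{"grip":0,"offset":[0,0,-0.45],"dr":[0,0,0]},{"grip":0,"offset":[0,0,-0.6],"dr":[0,0,0]},{"grip":0,"offset":[0,0,-0.75],"dr":[0,0,0]},{"grip":0,"offset":[0,0,-0.85],"dr":[0,0,0]},{"grip":0,"offset":[0,0,-0.9],"dr":[0,0,0]},{"grip":0,"offset":[0,0,-0.9],"dr":[0,0,0]},{"grip":0,"offset":[0,0,-0.9],"dr":[0,0,0]},{"grip":0,"offset":[0,0,-0.9],"dr":[0,0,0]},{"grip":0,"offset":[0,0,-0.9],"dr":[0,0,0]}]'
python3 - <<'E'
from h import *
S=imaging.camera("scene")[:,:,::-1]
cv2.imwrite("pics/f.png",cv2.resize(S[100:300,180:420],(720,600),interpolation=cv2.INTER_CUBIC))
E
```

```text
time: 19.27
tool_pos: [429.0, 221.7, 222.4]
ee_rot: [2.319, 1.116, 0.33]
wrist_force: [-0.1, -0.4, 0.3]
opening: -0.3
grasp_force: 0.0
```

View pics/f.png

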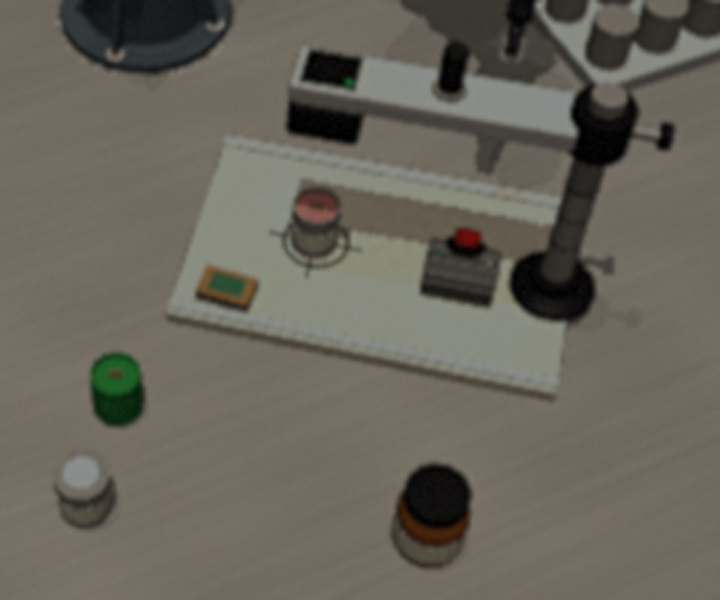

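Run:
```python
from h import *
S=imaging.get_calibration("scene")
print(onz(*ray(S,180+456/3,100+47/3),322),"expect 491 110; screen",onz(*ray(S,180+331/3,100+70/3),270))
print(arm.hand_in())
```

```text
[494.4 110.4 322. ] expect 491 110; screen [428.9  23.2 270. ]
the job is handed in; nothing more can be done
None
```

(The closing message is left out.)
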